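# Seat a sub-platter in the balancing stand and check that it rocks free

### The arm

A 7-joint arm with a two-finger parallel gripper is mounted at the origin on a cart in front of the work surface, level with it; the furniture and walls round the work are solid. World frame = base frame: x ahead of the robot, y to its left, z up, the work surface at z = 0. Lengths are in m, angles in rad, forces in N, time in s.
With the tool pointing down it reaches from about 0.4 to 0.925 m from the base axis. Payload 5.6 kg.
Tool frame: the origin (TCP) lies midway between the tips of the shut fingers; the grasp point (between the pads) lies 19 mm behind it; z points along the fingers, y is the line along which they close (so a half turn about z gives the same grasp; the last joint's range is limited). The gripper opens to 85 mm and grips with 20 to 120 N. Pads are 22 mm wide; open, the fingers measure 114 mm over their backs; the gripper's body (76 mm by 85 mm) begins 54 mm behind the grasp point. The pads swing forward as they close: fully open they stand 13 mm farther back than shut.
Start: joints at [-1.27, 0.468, -0.012, 1.603, 0.006, 1.071, -0.056], TCP at [0.219, 0.612, 0.231] pointing down, gripper open.
Joint ranges: [-2.53, 2.53], [-0.31, 2.02], [-1.57, 1.55], [0.28, 2.44], [-1.29, 4.43], [0.15, 1.84], [-2.92, 2.92]. Speed limits (rad/s): [2.57, 2.57, 3.14, 3.14, 3.14, 3.14, 3.14].

### API

Orientations are given as a rotation vector (axis times angle).
In Python, from rig import observe, cams, job_done gives the robot as it stands.
- The arm moves only by the tool send_rows, never from a script. Its argument "deltas" is a list of rows, each a list of 5 numbers: the opening in per cent of the stroke, from 0 (shut) to 100 (fully open), then the shift along the tool's x, y, z in cm, then the turn about the tool's z in degrees. In form: [[jaw, x, y, z, turn], ...]. A call has 1 to 20 rows; each row is the pose to reach, as a shift and turn from the pose commanded when the call began, along the tool's axes at that moment; what a row does not reach only later rows make up. A row lasts 1/10 s, in which the tool goes at most 50 mm and 8.59 degrees, less where a joint would pass 70% of its speed; a pose out of reach is approached as far as the arm can. A call with a gripper value outside its range is refused whole. The fingers move at their own pace and stop on an object; the grip force is fixed at half the most. Time passes only in rows, so rows that repeat a pose let the fingers close. It gives the time, the measured TCP pose, the force, the opening and the grip force at its end, in the units of the state.
- observe(): the state, without advancing time (a new reading comes with each control period).
- cams.read_camera(name): name is "scene" or "top"; returns the picture (400x640x3 uint8, red, green, blue); there is no depth.
- cams.camera_model(name): a dict with "fx", "fy", "cx", "cy" (pixels), "origin" and "rotation" of the camera in the world. Camera axes: x right, y down, z forward; pixel columns grow to the right and rows downward; lengths in m; the calibration is good to about 2 mm. A picture is of the moment at which its call begins. camera_model takes no time and is no camera call.
- job_done(): hands the job in; it is judged then, once.
The state is a dict: "time_s": time; "q": joint angles; "joint_vel": joint speeds; "tau": joint torques, N m; "tool_pos": TCP position; "eef_rot": TCP orientation; "ft_force": force on the tool from outside, world axes, zero at the start; "moment": the same for the moment, N m; "gripper_width": finger opening in m; "grip_force": force on a finger pad.
Only numpy, scipy, OpenCV 4.12 (cv2) and the standard library are available. Lean on these libraries where they do the work, as an engineer would, in place of code of your own. Each camera call takes 0.05 s, during which the arm holds its last target. There are 200 camera calls.

### The job

With the locking fork still in place, set the larger of the two sub-platters into the balancing stand, lowering it gently until its cone is fully home in the cup. Then draw the locking fork right out from under the head and leave it lying flat on the bench, clear of the stand. Last, check that the head rocks free: tip the seated sub-platter plainly (five or six degrees) to any side without lifting its cone out of the cup, and let go so that it swings back level by itself; leave the smaller sub-platter, the oil bottle and the tape where they are.

Things in the scene. Friction and masses are not known exactly. Their poses are not given: they have to be found in the camera images.
- stand: Grey steel base of the balancing stand, screwed to the bench: a round plate 128 mm across and 8 mm thick with a tongue 44 mm wide that reaches 85 mm from the centre along its own -x, and two uprights, 81 mm high, 54 mm from the centre along its own +y and -y. Origin: centre of the underside, on the stand's axis, at bench height; z up.
- rocking_head: Bare steel head hung in a dark gimbal ring (94 mm across) between the uprights: a cylinder 68 mm across and 44 mm high with a conical cup in its top, on a flange 80 mm across and 8 mm thick, underside 28 mm above the bench. Origin: where the gimbal axes cross, 72 mm above the bench; z along the cup's axis. With the fork in, it tilts only 1 to 2 degrees.
- cup_rim (a point): Centre of the cup's mouth, 80 mm above the bench, moving with the head. The cup is 53 mm wide here, narrows by 0.4 mm of radius per mm of depth (22 degrees half angle) and is 40 mm deep.
- cup_seat (a point): Point on the cup's axis, 34 mm below the mouth and 46 mm above the bench when level, moving with the head. The centre of the small end of the large sub-platter's cone lies here when the cone is fully home.
- lock_fork: Loose aluminium fork, 0.22 kg: a horseshoe 19 mm thick, 72 mm wide, its prongs round a short stop post between base and flange (1 mm play), and an arm out to an upright tab. Its underside is 8 mm above the bench; it comes out by pulling along its own -x. Origin: underside, on the stand's axis when in place; it reaches 33 mm along +x and 142 mm along -x. z up.
- fork_tab (a point): Grip point in the fork's upright black tab: 128 mm along the fork's own -x from its origin, 44 mm above the fork's underside. The tab is 14 mm thick across the fork's y, 28 mm long along x, and its top is 18 mm above this point.
- sub_large: The larger sub-platter (about 0.45 kg): black disc, steel hub above, and below it a steel cone 24 mm across at its small end and 56 mm across 40 mm higher, then a straight neck 6 mm high. Origin: centre of the cone's small end; the disc spans 46 to 60 mm above it, the hub 60 to 106 mm; z up. At the start the disc lies on a wooden rest, the cone in its bore.
- large_hub (a point): Grip point on the axis of the large sub-platter's hub, 86 mm above its origin and 26 mm above the disc's top. The hub is a plain steel cylinder 28 mm across and 46 mm high, with a pin 7 mm across and 9 mm high on top.
- large_top (a point): Centre of the top face of the large sub-platter's disc (124 mm across, 14 mm thick), 106 mm above the bench when home. With the fork out, the head tips to any side about the gimbal centre, up to 7 degrees, against soft rubber bushes: 1 to 5 N down near the disc's rim (6 mm down), or 1 N sideways on the hub, tips it 6 degrees. Let go, it is level again in about a second.
- sub_small: The smaller sub-platter, which does not fit this cup: disc 100 mm across and 12 mm thick, hub 22 mm across and 44 mm high, a slimmer cone. Origin: centre of the cone's small end; the disc spans 36 to 48 mm above it. It sits on the other wooden rest and stays there.
- rest_a: Wooden block 100 x 100 x 56 mm, with a 63 mm bore right through, fixed; carries the large sub-platter. Origin: centre of the underside.
- rest_b: The same kind of block; carries the small sub-platter.
- oil_bottle: Slim white oil bottle, 32 mm across and 122 mm high with its pointed red cap, standing on the bench. Origin: centre of the underside. Leave it alone.
- tape: Roll of masking tape, 96 mm across and 25 mm high, lying flat on the bench. Origin: centre of the underside. Leave it alone.

How it is judged:
On the way, in this order (a step that is already met when the one before it is completed fails the run):
1. the large sub-platter's cone is fully home in the cup (within 3 mm in height, 3 mm sideways, upright), with the fork still in place (z of sub_large in the frame of cup_seat below 0.003 m and horizontal distance between sub_large and cup_seat below 0.003 m and angle between the z axis of sub_large and the z axis of rocking_head, either way round below 0.04 rad and horizontal distance between lock_fork and stand below 0.012 m), for 0.3 s.
2. the fork lies flat on the bench, clear of the stand, and the cone is still home (horizontal distance between lock_fork and stand above 0.085 m and height (world z) of lock_fork below 0.005 m and angle between lock_fork's own z axis and vertical below 0.08 rad and z of sub_large in the frame of cup_seat below 0.003 m and distance between sub_large and cup_seat below 0.005 m), for 0.2 s.
3. the head and the seated sub-platter are tipped together by 4 degrees or more, the cone staying home in the cup (angle between each of rocking_head, sub_large's own z axis and vertical above 0.07 rad and angle between the z axis of sub_large and the z axis of rocking_head, either way round below 0.04 rad and distance between sub_large and cup_seat below 0.005 m), for 0.1 s.
At the end, for the whole second after the job is handed in: The large sub-platter is home in the cup (within 3 mm in height and sideways), level within 1.7 degrees and at rest, and the fork lies flat on the bench with its origin more than 85 mm from the stand's axis (z of sub_large in the frame of cup_seat below 0.003 m and horizontal distance between sub_large and cup_seat below 0.003 m and angle between each of sub_large, rocking_head's own z axis and vertical below 0.03 rad and linear speed of sub_large below 0.02 m/s and horizontal distance between lock_fork and stand above 0.085 m and height (world z) of lock_fork below 0.005 m and angle between lock_fork's own z axis and vertical below 0.08 rad); the robot touches nothing.
It fails at once if the large sub-platter drops into the cup (moves faster than 0.4 m/s within 30 mm of its seat, as after a free fall of about 8 mm) (linear speed of sub_large above 0.4 m/s and distance between sub_large and cup_seat below 0.03 m).
It fails at once if the smaller sub-platter is moved by more than 20 mm (distance of sub_small from where it was at the start of the episode above 0.02 m).
It fails at once if the oil bottle or the tape is moved by more than 20 mm (distance of any of oil_bottle, tape from where it was at the start of the episode above 0.02 m).
It also fails if it takes over 64 s, if anything falls off the work surface, if the arm or the gripper's body presses on something with over 40 N, if the wrist force passes 120 N, or if a joint passes its speed limit or range.

## Working session

There is one attempt and no reset: what is moved stays moved. The work goes in short steps, Python scripts to look and compute and a tool call to move; the robot and the scene stay as the last step left them, time stands still between calls to the robot, and variables do not carry over. Pictures are saved under pics/ and viewed, at most 10 in all, crops included, and the job is handed in when it is done.

Besides the shell and the picture viewer there is one more tool, called after "Emit:" by a JSON object that holds its "op" and its "data". send_rows: Moves the arm, as the interface text tells. Its arguments: {"type":"object","properties":{"deltas":{"type":"array","items":{"type":"array","items":{"type":"number"}}}},"required":["deltas"]}

```bash
mkdir -p pics; python3 - <<'E'
from rig import observe, cams
import cv2
s=observe(); print({k:s[k] for k in('time_s','tool_pos','eef_rot','gripper_width','ft_force')})
for n in('scene','top'):
    cv2.imwrite(f'pics/{n}0.png',cams.read_camera(n)[:,:,::-1]); print(n,cams.camera_model(n))
E
```

```text
{'time_s': 0.0, 'tool_pos': array([0.21898556, 0.61137944, 0.23028914]), 'eef_rot': array([-5.37513284e-01, -3.09508147e+00,  2.90041452e-03]), 'gripper_width': 0.08527765123522667, 'ft_force': array([0.08746783, 1.16015814, 0.90842313])}
scene {'fx': 422.2722415568672, 'fy': 422.2722415568672, 'cx': 321.91231462442175, 'cy': 202.53225801015267, 'origin': array([0.02378142, 0.60931383, 0.53319493]), 'rotation': array([-0.79049222,  2.28287835, -1.42307127])}
top {'fx': 398.19397921400366, 'fy': 398.19397921400366, 'cx': 327.7356770030694, 'cy': 202.71441627575672, 'origin': array([ 0.40197173, -0.09597704,  1.04209564]), 'rotation': array([-2.12116803,  2.15637331, -0.17377084])}
```

View pics/scene0.png

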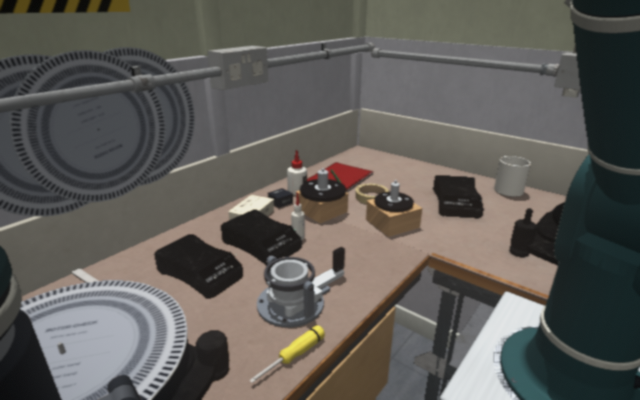

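View pics/top0.png

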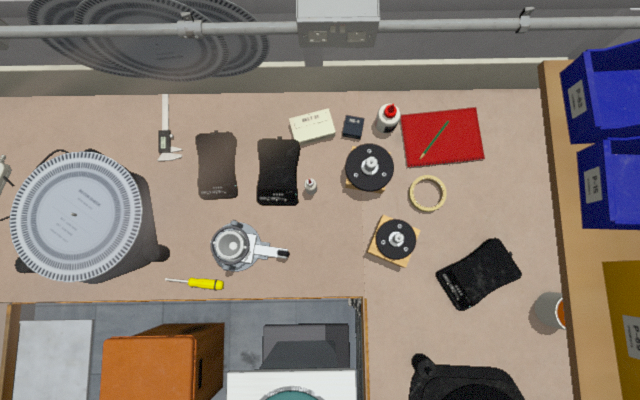

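The scene view shows the stand at about (288,290) with the fork tab at (338,262), the large platter at (322,188) and the small one at (395,205). In the top view, the stand is at (231,246), the tab at (282,254), the large platter at (369,167), the small one at (396,239), the oil bottle at (310,185) and the tape at (428,193). Next I'll look at enlarged crops.

```bash
cat > h.py <<'E'
from rig import observe, cams
import numpy as np, cv2
from scipy.spatial.transform import Rotation as R
def ray(n,uv):
    m=cams.camera_model(n); d=np.array([(uv[0]-m['cx'])/m['fx'],(uv[1]-m['cy'])/m['fy'],1])
    return np.array(m['origin']),R.from_rotvec(m['rotation']).as_matrix()@d
def onz(n,uv,z):
    o,d=ray(n,uv); return o+d*(z-o[2])/d[2]
def proj(n,p):
    m=cams.camera_model(n); c=R.from_rotvec(m['rotation']).as_matrix().T@(np.array(p)-m['origin'])
    return np.array([m['fx']*c[0]/c[2]+m['cx'],m['fy']*c[1]/c[2]+m['cy']])
def tri(ua,ub):
    (o,d),(p,e)=ray('top',ua),ray('scene',ub)
    s=np.linalg.lstsq(np.c_[d,-e],p-o,rcond=None)[0]
    a,b=o+d*s[0],p+e*s[1]; return (a+b)/2,np.linalg.norm(a-b)
def crop(im,u,v,w,h,k): return cv2.resize(im[v:v+h,u:u+w],None,fx=k,fy=k,interpolation=cv2.INTER_CUBIC)
E
python3 - <<'E'
from h import *
t=cv2.imread('pics/top0.png'); s=cv2.imread('pics/scene0.png')
a=np.hstack([crop(t,205,210,100,75,4),crop(t,335,135,100,75,4)])
b=np.hstack([crop(s,250,235,100,75,4),crop(s,285,160,100,75,4)])
cv2.imwrite('pics/c1.png',np.vstack([a,b]))
for uv,z in(((370,162),.116),((369,168),.07),((231,246),.08),((282,254),.07)): print(uv,onz('top',uv,z))
E
```

```text
(370, 162) [ 0.64870967 -0.20190393  0.116     ]
(369, 168) [ 0.64551086 -0.20413876  0.07      ]
(231, 246) [0.45578275 0.13519171 0.08      ]
(282, 254) [0.4350059  0.01366224 0.07      ]
```

View pics/c1.png

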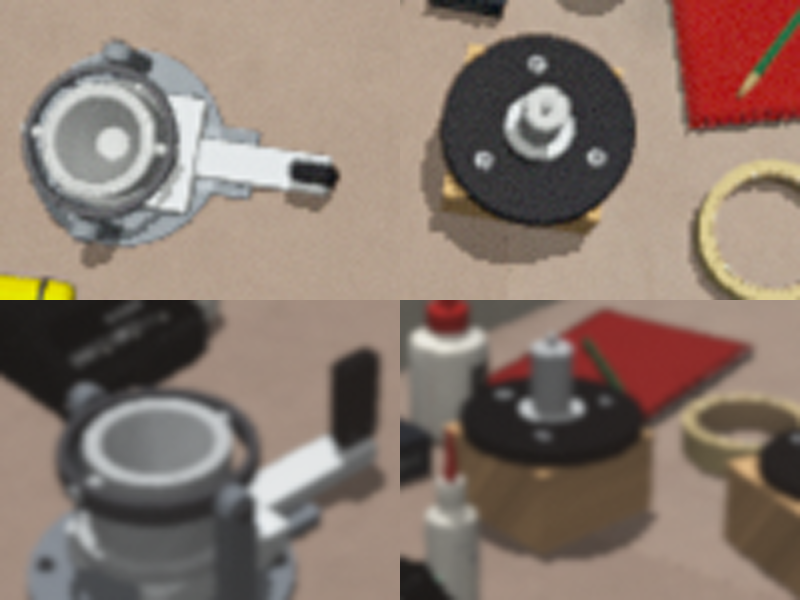

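```bash
python3 - <<'E'
from h import *
t=cv2.imread('pics/top0.png')
def circ(P):
    A=np.c_[2*P,np.ones(len(P))]; b=(P**2).sum(1); x=np.linalg.lstsq(A,b,rcond=None)[0]
    return x[:2],np.sqrt(x[2]+x[0]**2+x[1]**2)
# large disc, mask dark
def big(mask,c,z,close=5):
    mask=cv2.morphologyEx(mask.astype(np.uint8),cv2.MORPH_CLOSE,np.ones((close,close)))
    n,l,st,ce=cv2.connectedComponentsWithStats(mask); k=l[c[1],c[0]]
    cs,_=cv2.findContours((l==k).astype(np.uint8),cv2.RETR_EXTERNAL,cv2.CHAIN_APPROX_NONE)
    h=max(cs,key=cv2.contourArea)[:,0]
    (u,v),ax,an=cv2.fitEllipse(h); print(' px',u,v,ax)
    P=np.array([onz('top',p,z)[:2] for p in h]); x,r=circ(P)
    res=abs(np.linalg.norm(P-x,axis=1)-r); print(' circ',x,r,'res',res.max()); 
    return x
g=t.max(2); hsv=cv2.cvtColor(t,cv2.COLOR_BGR2HSV)
print('large'); big(g<70,(355,175),.07)
print('small'); big(g<70,(385,247),.068)
w=((hsv[:,:,1]<40)&(g>150)).astype(np.uint8)
# hub large & cup
def o(x,y,du,dv): return (du+(x+.5)/4-.5, dv+(y+.5)/4-.5)
T=lambda x,y:o(x,y,205,210); L=lambda x,y:o(x-400,y,335,135); S=lambda x,y:o(x,y-300,250,235); SL=lambda x,y:o(x-400,y-300,285,160)
print('pin',tri(L(546,106),SL(551,340)),onz('top',L(546,106),.125))
print('upr',onz('top',T(122,50),.081),onz('top',T(95,228),.081))
print('rim pts', [onz('top',T(*p),.08)[:2].round(4).tolist() for p in((41,142),(162,142),(101,80),(101,208),(103,143))])
print('rim tri',tri(T(102,143),S(158,440)))
print('tab top',tri(T(314,173),S(362,355)),onz('top',T(292,171),.07),onz('top',T(338,177),.07))
E
python3 - <<'E'
from h import *
t=cv2.imread('pics/top0.png').max(2)
print(t[232:262:1,214:250].tolist() and '\n'.join(' '.join('%3d'%v for v in r) for r in t[228:264,212:250]))
E
```

```text
large
 px 368.9169921875 167.54013061523438 (46.56914520263672, 46.875362396240234)
 circ [ 0.64726423 -0.2039963 ] 0.05941353831808424 res 0.0028235797118184025
small
 px 395.3642272949219 239.17108154296875 (37.99138259887695, 38.55154800415039)
 circ [ 0.46680255 -0.26284779] 0.046672760504274644 res 0.002015485238881197
pin (array([ 0.64984964, -0.20355524,  0.12205765]), np.float64(0.0015177474593743388)) [ 0.64840615 -0.20361575  0.125     ]
upr [0.5132377  0.12623072 0.081     ] [0.40688266 0.14011684 0.081     ]
rim pts [[0.4585, 0.174], [0.4573, 0.1013], [0.4953, 0.1388], [0.4186, 0.1371], [0.4573, 0.1367]]
rim tri (array([0.45899501, 0.13864541, 0.07975802]), np.float64(0.004102062797095834))
tab top (array([0.43777927, 0.01092697, 0.07096572]), np.float64(0.0003468732961186384)) [0.43908997 0.02427159 0.07      ] [ 0.43502184 -0.00359382  0.07      ]
178 179 180 182 183 183 184 165 155 130 115 111 102  84  87  93 113 114 118 134 126  96  90 101 103 104 107  98  88 103 152 176 179 176 175 174 173 176
180 179 180 181 184 180 166 134 116 107  86  77 102 115 150 163 164 164 16
[... 4545 characters left out ...]
 167 167 171 161 149 139 132 132 141 143 134 124 118 108  96 128 206 199 177 183 214 232 235
182 180 171 136 106 108 105  88  90  92  91  99 110 114 128 141 151 153 156 152 153 153 148 136 124 114 108 103  91 144 208 229 195 183 216 232 234 235
180 177 177 170 130 112 101  87 101 103 100  98  93  86 100 109 117 128 125 127 130 136 126 116 109 104  94  80  88 128 169 181 176 211 230 233 232 234
177 177 179 176 138 103 109 106 116 116 108 102 101 102 100 104 106 108 110 109 109 108 104 104  93  75  80 101 110 118 122 126 131 154 167 169 178 193
179 180 179 179 169 131 107 107 115 116 137 129 103 103 102 106 103 103 103 103 107  97  84  83  95 112 148 159 162 160 157 127 115 115 119 118 112 120
```

```bash
cat >> h.py <<'E'
def go(p,yaw=None):
    s=observe(); M=R.from_rotvec(s['eef_rot']).as_matrix(); d=M.T@(np.array(p)-s['tool_pos'])*100
    cur=np.degrees(np.arctan2(M[1,1],M[0,1])); t=0 if yaw is None else (cur-yaw+180)%360-180
    print('pos',s['tool_pos'].round(4),'yaw',cur.round(2),'t',s['time_s'],'d cm',d.round(2),'turn',round(t,1))
E
python3 - <<'E'
from h import *
c=onz('top',(228.9,244.45),.08); print('mouth',c,'in scene px',proj('scene',c))
tab=np.array([.4375,.011]); d=tab-c[:2]; print('fork -x dir deg',np.degrees(np.arctan2(d[1],d[0])),'len',np.linalg.norm(d))
print('bottle',onz('top',(310,180),.122))
go([.648,-.204,.2],-10)
E
```

```text
mouth [0.45958087 0.14032612 0.08      ] in scene px [289.37067346 270.02621266]
fork -x dir deg -99.68913209684338 len 0.1311975981743786
bottle [ 0.605648   -0.05802118  0.122     ]
pos [0.219  0.6115 0.2304] yaw 70.3 t 0.1 d cm [-67.88 -62.31   3.15] turn 80.3
```

Emit:
{"op": "send_rows", "data": {"deltas": [[100, -67.9, -62.3, 1.0, 80.3], [100, -67.9, -62.3, 1.0, 80.3], [100, -67.9, -62.3, 1.0, 80.3], [100, -67.9, -62.3, 1.0, 80.3], [100, -67.9, -62.3, 1.0, 80.3], [100, -67.9, -62.3, 1.0, 80.3], [100, -67.9, -62.3, 1.0, 80.3], [100, -67.9, -62.3, 1.0, 80.3], [100, -67.9, -62.3, 1.0, 80.3], [100, -67.9, -62.3, 1.0, 80.3], [100, -67.9, -62.3, 1.0, 80.3], [100, -67.9, -62.3, 1.0, 80.3], [100, -67.9, -62.3, 1.0, 80.3], [100, -67.9, -62.3, 1.0, 80.3], [100, -67.9, -62.3, 1.0, 80.3], [100, -67.9, -62.3, 1.0, 80.3], [100, -67.9, -62.3, 1.0, 80.3], [100, -67.9, -62.3, 1.0, 80.3], [100, -67.9, -62.3, 1.0, 80.3], [100, -67.9, -62.3, 1.0, 80.3]]}}

```text
time_s: 2.1
tool_pos: [0.648, -0.2083, 0.2203]
eef_rot: [2.411, 2.012, -0.004]
ft_force: [-0.7, 0.8, -0.3]
gripper_width: 0.0854
grip_force: 0.0
```

```bash
python3 -c "
from h import *
go([.648,-.204,.079],-10); print(observe()['q'])"
```

```text
pos [ 0.648  -0.2083  0.2203] yaw -10.32 t 2.1 d cm [ 0.46 -0.07 14.13] turn -0.3
[-0.12488812  0.57202982  0.56720365  1.56004126 -0.32791442  1.10645824
  0.33793235]
```

Emit:
{"op": "send_rows", "data": {"deltas": [[100, 0.5, 0, 4, 0], [100, 0.5, 0, 8, 0], [100, 0.5, 0, 11, 0], [100, 0.5, 0, 13, 0], [100, 0.5, 0, 14.0, 0], [100, 0.5, 0, 14.0, 0], [0, 0.5, 0, 14.0, 0], [0, 0.5, 0, 14.0, 0], [0, 0.5, 0, 14.0, 0], [0, 0.5, 0, 14.0, 0], [0, 0.5, 0, 14.0, 0], [0, 0.5, 0, 14.0, 0], [0, 0.5, 0, 14.0, 0], [0, 0.5, 0, 14.0, 0]]}}

```text
time_s: 3.5
tool_pos: [0.6506, -0.1989, 0.0829]
eef_rot: [2.405, 2.018, 0.003]
ft_force: [1.0, 1.3, 5.6]
gripper_width: 0.0262
grip_force: 59.1
```

```bash
python3 -c "
from h import *
go([.648,-.204,.079],-10);s=observe(); print(s['ft_force'],s['moment'],s['gripper_width'],s['grip_force'])"
```

```text
pos [ 0.6506 -0.1989  0.0829] yaw -10.0 t 3.5 d cm [-0.55 -0.17  0.39] turn 0.0
[1.04058028 1.26117458 5.63898514] [ 0.03484994 -0.2062748   0.0448793 ] 0.0262401920704397 59.13827053271234
```

Emit:
{"op": "send_rows", "data": {"deltas": [[60, 0, 0, 0, 0], [60, 0, 0, 0, 0], [60, 0, 0, 0, 0], [60, -0.5, 0, 0, 0], [60, -0.5, 0, 0, 0], [60, -0.5, 0, 0, 0], [60, -0.5, 0, 0, 0]]}}

```text
time_s: 4.2
tool_pos: [0.6483, -0.2035, 0.0812]
eef_rot: [-2.407, -2.019, -0.0]
ft_force: [0.1, 0.1, 0.2]
gripper_width: 0.0515
grip_force: 0.0
```

```bash
python3 -c "
from h import *
go([.648,-.204,.079],-10);s=observe(); print(s['ft_force'],s['moment'],s['gripper_width'],s['grip_force'])
cv2.imwrite('pics/t1.png',crop(cams.read_camera('top')[:,:,::-1],320,120,100,75,4));cv2.imwrite('pics/s1.png',crop(cams.read_camera('scene')[:,:,::-1],270,130,100,75,4))
cv2.imwrite('pics/c2.png',np.hstack([cv2.imread('pics/t1.png'),cv2.imread('pics/s1.png')]))"
```

```text
pos [ 0.6483 -0.2035  0.0812] yaw -10.01 t 4.2 d cm [-0.05 -0.02  0.22] turn -0.0
[0.10268542 0.13614499 0.20299114] [-0.01035034  0.03358843 -0.02776212] 0.051529744399063764 0.0
```

View pics/c2.png

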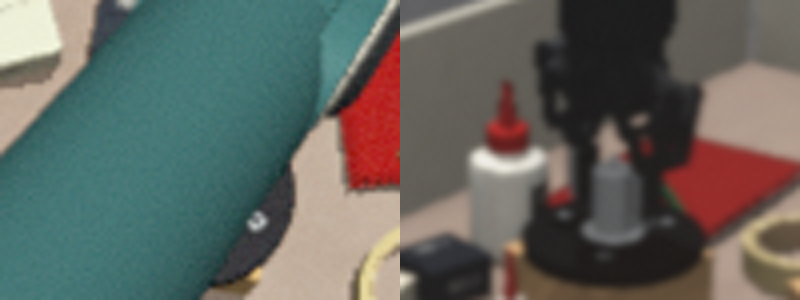

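In the top crop the arm covers the platter. The scene crop shows the hub, at (615,200) in the crop, centred between the open fingers. I'll close on it and lift.

Emit:
{"op": "send_rows", "data": {"deltas": [[0, 0, 0, 0.2, 0], [0, 0, 0, 0.2, 0], [0, 0, 0, 0.2, 0], [0, 0, 0, 0.2, 0], [0, 0, 0, 0.2, 0], [0, 0, 0, 0.2, 0], [0, 0, 0, -0.5, 0], [0, 0, 0, -2, 0], [0, 0, 0, -4, 0], [0, 0, 0, -7, 0], [0, 0, 0, -10, 0], [0, 0, 0, -13, 0], [0, 0, 0, -16, 0], [0, 0, 0, -17, 0], [0, 0, 0, -17, 0]]}}

```text
time_s: 5.8
tool_pos: [0.6482, -0.2039, 0.2528]
eef_rot: [2.406, 2.018, 0.002]
ft_force: [0.8, 0.0, -4.5]
gripper_width: 0.0264
grip_force: 60.0
```

```bash
python3 -c "
from h import *
go([.4592,.1395,.20],-10);s=observe(); print(s['ft_force'],s['moment'],s['gripper_width'],s['grip_force'])"
```

```text
pos [ 0.6482 -0.2039  0.2528] yaw -10.03 t 5.8 d cm [ 30.53 -24.6    5.24] turn -0.0
[ 0.82720949  0.02101363 -4.45934653] [ 0.01886897  0.00539029 -0.02947907] 0.026386148281762948 59.99319140886655
```

Emit:
{"op": "send_rows", "data": {"deltas": [[0, 0.8, -0.6, 0, 0], [0, 2.3, -1.9, 0, 0], [0, 4.6, -3.7, 0, 0], [0, 7.4, -6.0, 0, 0], [0, 10.2, -8.2, 0, 0], [0, 13.0, -10.5, 0, 0], [0, 15.8, -12.7, 0, 0], [0, 18.6, -15.0, 0, 0], [0, 21.4, -17.2, 0.5, 0], [0, 24.2, -19.5, 1.5, 0], [0, 26.8, -21.6, 2.5, 0], [0, 28.7, -23.1, 3.5, 0], [0, 29.9, -24.1, 4.5, 0], [0, 30.5, -24.6, 5.2, 0], [0, 30.5, -24.6, 5.2, 0], [0, 30.5, -24.6, 5.2, 0], [0, 30.5, -24.6, 5.2, 0]]}}

```text
time_s: 7.5
tool_pos: [0.46, 0.1384, 0.1997]
eef_rot: [2.408, 2.016, 0.001]
ft_force: [-0.0, -0.5, -4.3]
gripper_width: 0.0265
grip_force: 59.9
```

```bash
python3 -c "
from h import *
go([.4592,.1395,.116],-10);s=observe(); print(s['ft_force'],s['moment'],s['gripper_width'],s['grip_force'])
cv2.imwrite('pics/s2.png',crop(cams.read_camera('scene')[:,:,::-1],210,130,160,200,3))"
```

```text
pos [0.46   0.1384 0.1997] yaw -10.13 t 7.5 d cm [ 0.09 -0.11  8.37] turn -0.1
[-0.03851534 -0.49016512 -4.34318911] [-0.01631691 -0.02551143  0.02994924] 0.026479066336292323 59.94355311297113
```

View pics/s2.png

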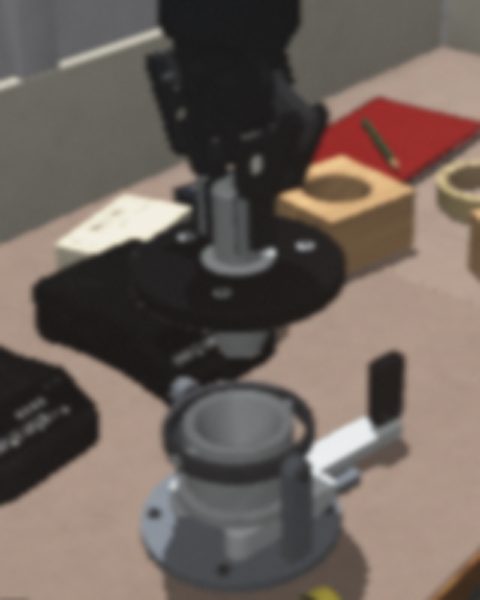

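The cone, at (242,345) in the crop, hangs over the mouth at (238,425), held level, and the fork is still in. I'll lower it.

Emit:
{"op": "send_rows", "data": {"deltas": [[0, 0.1, -0.1, 1, 0], [0, 0.1, -0.1, 2.5, 0], [0, 0.1, -0.1, 4, 0], [0, 0.1, -0.1, 5.2, 0], [0, 0.1, -0.1, 6.0, 0], [0, 0.1, -0.1, 6.5, 0], [0, 0.1, -0.1, 6.9, 0], [0, 0.1, -0.1, 7.2, 0], [0, 0.1, -0.1, 7.4, 0], [0, 0.1, -0.1, 7.6, 0], [0, 0.1, -0.1, 7.6, 0]]}}

```text
time_s: 8.65
tool_pos: [0.4582, 0.1408, 0.1233]
eef_rot: [-2.407, -2.019, -0.0]
ft_force: [-0.2, 0.6, -4.1]
gripper_width: 0.0262
grip_force: 59.9
```

```bash
python3 -c "
from h import *
go([.4592,.1395,.116],-10);s=observe(); print(s['ft_force'],s['moment'],s['gripper_width'],s['grip_force'])"
```

```text
pos [0.4582 0.1408 0.1233] yaw -10.0 t 8.65 d cm [-0.11  0.12  0.73] turn -0.0
[-0.19611032  0.60690924 -4.09785268] [ 0.08336267  0.0875865  -0.04040371] 0.026231175734301816 59.92209869888029
```

Emit:
{"op": "send_rows", "data": {"deltas": [[0, 0, 0, 0.15, 0], [0, 0, 0, 0.3, 0], [0, 0, 0, 0.4, 0], [0, 0, 0, 0.5, 0], [0, 0, 0, 0.5, 0]]}}

```text
time_s: 9.15
tool_pos: [0.4592, 0.141, 0.1187]
eef_rot: [2.406, 2.019, 0.003]
ft_force: [2.9, 0.6, -1.3]
gripper_width: 0.0266
grip_force: 60.3
```

```bash
python3 -c "
from h import *
go([.4592,.1395,.116],-10);s=observe(); print(s['ft_force'],s['moment'],s['gripper_width'],s['grip_force'])"
```

```text
pos [0.4592 0.141  0.1187] yaw -10.01 t 9.15 d cm [-0.15  0.02  0.27] turn -0.0
[ 2.87703524  0.56378326 -1.2645824 ] [ 0.04313979 -0.63368888 -0.00848905] 0.02661060670048377 60.25922922883183
```

Emit:
{"op": "send_rows", "data": {"deltas": [[0, 0, 0.1, 0, 0], [0, 0, 0.15, 0.05, 0], [0, 0, 0.15, 0.1, 0], [0, 0, 0.15, 0.1, 0]]}}

```text
time_s: 9.55
tool_pos: [0.46, 0.1407, 0.1174]
eef_rot: [2.406, 2.019, 0.001]
ft_force: [1.3, 1.5, -2.2]
gripper_width: 0.0259
grip_force: 60.2
```

```bash
python3 -c "
from h import *
go([.4592,.1395,.116],-10);s=observe(); print(s['ft_force'],s['moment'],s['gripper_width'],s['grip_force'])"
```

```text
pos [0.46   0.1407 0.1174] yaw -10.0 t 9.55 d cm [-0.13 -0.06  0.14] turn 0.0
[ 1.25355415  1.48711384 -2.21791778] [ 0.25438096 -0.47747312 -0.029906  ] 0.025870169379328727 60.22191351978108
```

Emit:
{"op": "send_rows", "data": {"deltas": [[0, 0.1, 0.05, 0, 0], [0, 0.1, 0.1, 0.1, 0], [0, 0.1, 0.1, 0.2, 0], [0, 0.1, 0.1, 0.2, 0]]}}

```text
time_s: 9.95
tool_pos: [0.4609, 0.1413, 0.1152]
eef_rot: [2.407, 2.019, -0.0]
ft_force: [1.4, 0.8, -2.5]
gripper_width: 0.0259
grip_force: 60.1
```

```bash
python3 -c "
from h import *
go([.4592,.1395,.116],-10);s=observe(); print(s['ft_force'],s['moment'],s['gripper_width'],s['grip_force'])"
```

```text
pos [0.4609 0.1413 0.1152] yaw -10.01 t 9.95 d cm [-0.21 -0.13 -0.08] turn -0.0
[ 1.42051196  0.77355966 -2.46017875] [ 0.14839712 -0.36593279 -0.02382091] 0.025932072270759787 60.13075418097287
```

Still sinking, so not seated yet.

Emit:
{"op": "send_rows", "data": {"deltas": [[0, 0.05, 0.1, 0.1, 0], [0, 0.05, 0.1, 0.2, 0], [0, 0.05, 0.1, 0.3, 0], [0, 0.05, 0.1, 0.3, 0]]}}

```text
time_s: 10.35
tool_pos: [0.4617, 0.1418, 0.1141]
eef_rot: [-2.405, -2.018, 0.001]
ft_force: [-5.9, -2.0, 21.0]
gripper_width: 0.0264
grip_force: 62.8
```

```bash
python3 -c "
from h import *
go([.4592,.1395,.116],-10);s=observe(); print(s['ft_force'],s['moment'],s['gripper_width'],s['grip_force'])"
```

```text
pos [0.4617 0.1418 0.1141] yaw -10.0 t 10.35 d cm [-0.27 -0.21 -0.19] turn -0.0
[-5.94745222 -2.03269284 20.96620509] [-0.35178429  1.59516673 -0.01410072] 0.026402076170684272 62.79604086186737
```

Firm contact at z=0.114. I'll ease off, release and look.

Emit:
{"op": "send_rows", "data": {"deltas": [[0, 0, -0.1, -0.1, 0], [0, 0, -0.1, -0.15, 0], [0, 0, -0.1, -0.15, 0], [60, 0, -0.1, -0.15, 0], [60, 0, -0.1, -0.15, 0], [60, 0, -0.1, -0.15, 0], [60, 0, -0.1, -0.15, 0], [60, 0, -0.1, -2, 0], [60, 0, -0.1, -5, 0], [60, 0, -0.1, -9, 0], [60, 0, -0.1, -12, 0], [60, 0, -0.1, -12, 0]]}}

```text
time_s: 11.55
tool_pos: [0.4634, 0.1426, 0.2361]
eef_rot: [2.406, 2.018, 0.012]
ft_force: [0.6, 0.7, -0.0]
gripper_width: 0.0508
grip_force: 0.0
```

```bash
python3 -c "
from h import *
go([.438,.0125,.2],-10);s=observe(); print(s['ft_force'],s['gripper_width'],s['q'])
cv2.imwrite('pics/s3f.png',cams.read_camera('scene')[:,:,::-1])
cv2.imwrite('pics/s3.png',crop(cv2.imread('pics/s3f.png'),210,180,160,150,4))
print(proj('scene',(.4598,.140,.161)),proj('scene',(.4598,.140,.106)))"
```

```text
pos [0.4634 0.1426 0.2361] yaw -10.0 t 11.55 d cm [-13.27  -0.26   3.54] turn -0.0
[ 0.59765244  0.70975672 -0.01176408] 0.05079189400048613 [-0.8002985   0.1776281   0.48895128  2.0229811  -0.10387332  0.95615614
 -0.43308277]
[288.20319093 231.56033268] [289.02845872 257.98777409]
```

View pics/s3.png

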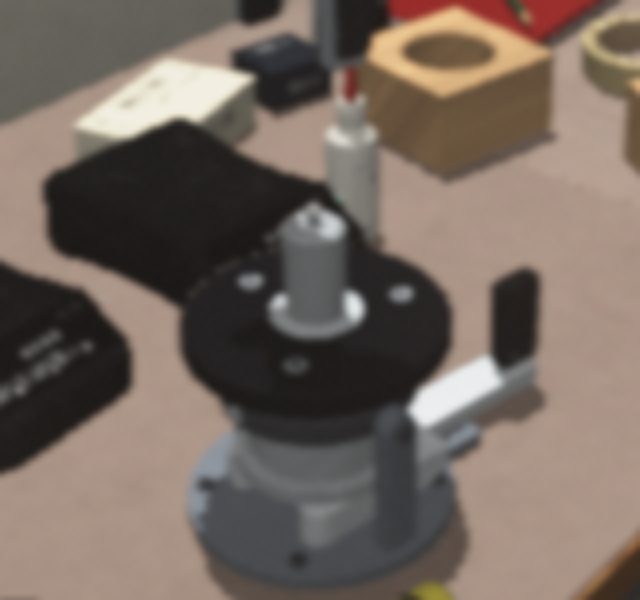

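The platter sits level and home: the pin top is at about (288.7,231.6), against a prediction of (288.2,231.6). Next is the fork tab.

Emit:
{"op": "send_rows", "data": {"deltas": [[60, -2, 0, 0, 0], [60, -5, -0.1, 0, 0], [60, -9, -0.2, 0, 0], [60, -12, -0.3, 0, 0], [60, -13.3, -0.3, 2, 0], [60, -13.3, -0.3, 5, 0], [60, -13.3, -0.3, 9, 0], [60, -13.3, -0.3, 11, 0], [60, -13.3, -0.3, 12, 0], [60, -13.3, -0.3, 12, 0], [60, -13.3, -0.3, 12, 0]]}}

```text
time_s: 12.7
tool_pos: [0.4352, 0.0113, 0.1125]
eef_rot: [2.407, 2.019, 0.0]
ft_force: [0.2, 0.3, 0.2]
gripper_width: 0.0515
grip_force: 0.0
```

```bash
python3 -c "
from h import *
go([.438,.0125,.036],-9.7);s=observe(); print(s['ft_force'],s['gripper_width'])
cv2.imwrite('pics/s4.png',crop(cams.read_camera('scene')[:,:,::-1],230,160,160,150,3))
"
```

```text
pos [0.4352 0.0113 0.1125] yaw -10.01 t 12.7 d cm [0.17 0.25 7.65] turn -0.3
[0.19078339 0.321384   0.17783718] 0.051501533264679204
```

View pics/s4.png

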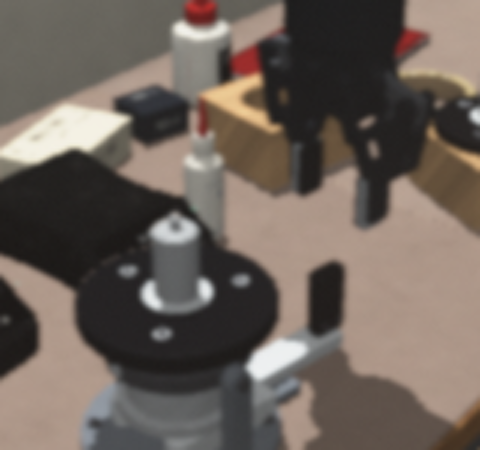

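The fingers, at (305,180) and (370,210) in the crop, straddle the tab at (326,300) from above. I'll descend and grip.

Emit:
{"op": "send_rows", "data": {"deltas": [[60, 0.1, 0.2, 2, 0], [60, 0.1, 0.2, 4, 0], [60, 0.1, 0.2, 6, 0], [60, 0.1, 0.2, 7.2, 0], [60, 0.1, 0.2, 7.5, 0], [60, 0.1, 0.2, 7.5, 0], [0, 0.1, 0.2, 7.5, 0], [0, 0.1, 0.2, 7.5, 0], [0, 0.1, 0.2, 7.5, 0], [0, 0.1, 0.2, 7.5, 0], [0, 0.1, 0.2, 7.5, 0], [0, 0.1, 0.2, 7.5, 0]]}}

```text
time_s: 13.95
tool_pos: [0.4378, 0.012, 0.0379]
eef_rot: [2.406, 2.019, 0.002]
ft_force: [-0.8, -0.9, 5.6]
gripper_width: 0.0133
grip_force: 59.9
```

```bash
python3 -c "
from h import *
go([.438,.0125,.036],-9.7);s=observe(); print(s['ft_force'],s['moment'],s['gripper_width'],s['grip_force'])
"
```

```text
pos [0.4378 0.012  0.0379] yaw -10.02 t 13.95 d cm [0.05 0.01 0.19] turn -0.3
[-0.83841455 -0.85463445  5.64444554] [ 0.11905751  0.0607699  -0.00782188] 0.01332837573907868 59.92814004421234
```

Emit:
{"op": "send_rows", "data": {"deltas": [[0, -0.3, 0, -0.05, 0], [0, -0.8, 0, -0.05, 0], [0, -1.4, 0, -0.05, 0], [0, -2, 0, -0.05, 0], [0, -2.5, 0, -0.05, 0], [0, -2.5, 0, -0.05, 0]]}}

```text
time_s: 14.55
tool_pos: [0.4324, -0.0139, 0.0378]
eef_rot: [2.408, 2.017, -0.001]
ft_force: [-1.4, -1.4, 5.2]
gripper_width: 0.0131
grip_force: 59.8
```

```bash
python3 -c "
from h import *
go([.438,.0125,.036],-9.7);s=observe(); print(s['ft_force'],s['moment'],s['gripper_width'],s['grip_force'])
"
```

```text
pos [ 0.4324 -0.0139  0.0378] yaw -10.1 t 14.55 d cm [2.7  0.09 0.18] turn -0.4
[-1.40405581 -1.40188101  5.24216984] [0.02042774 0.10508318 0.07465905] 0.013123732208790366 59.807626605033875
```

Emit:
{"op": "send_rows", "data": {"deltas": [[0, -0.8, 0, -0.1, 0], [0, -1.8, 0, -0.1, 0], [0, -3, 0, -0.1, 0], [0, -4.2, 0, -0.1, 0], [0, -5.4, 0, -0.1, 0], [0, -6.6, 0, -0.1, 0], [0, -7.8, 0, -0.1, 0], [0, -9, 0, -0.1, 0], [0, -10, 0, -0.1, 0], [0, -10.8, 0, -0.1, 0], [0, -11.2, 0, -0.1, 0], [0, -11.2, 0, -0.1, 0], [0, -11.2, 0, -0.1, 0]]}}

```text
time_s: 15.85
tool_pos: [0.4133, -0.1226, 0.0388]
eef_rot: [-2.406, -2.02, -0.0]
ft_force: [-0.0, 0.9, -1.8]
gripper_width: 0.0132
grip_force: 58.9
```

```bash
python3 -c "
from h import *
go([.438,.0125,.036],-9.7);s=observe(); print(s['ft_force'],s['moment'],s['gripper_width'],s['grip_force'])
cv2.imwrite('pics/s5f.png',cams.read_camera('scene')[:,:,::-1])
cv2.imwrite('pics/s5.png',crop(cv2.imread('pics/s5f.png'),230,160,200,150,3))
"
```

```text
pos [ 0.4133 -0.1226  0.0388] yaw -9.98 t 15.85 d cm [13.73  0.09  0.28] turn -0.3
[-0.01953057  0.9207788  -1.83320529] [-0.15894373 -0.01923628 -0.0003929 ] 0.01324119641020615 58.869715332984924
```

View pics/s5.png

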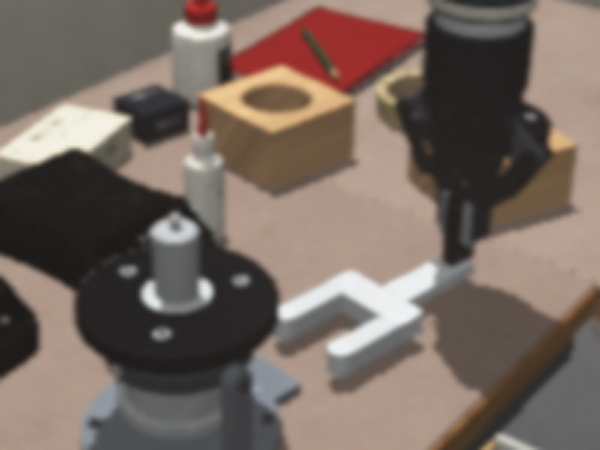

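The fork is fully out, held level at about (350,320) in the crop with its prong tips past the tongue end at (290,385). I'll lower it and release.

Emit:
{"op": "send_rows", "data": {"deltas": [[0, 0, 0, 0.3, 0], [0, 0, 0, 0.6, 0], [0, 0, 0, 0.8, 0], [0, 0, 0, 0.9, 0], [0, 0, 0, 0.95, 0], [0, 0, 0, 0.95, 0]]}}

```text
time_s: 16.5
tool_pos: [0.4132, -0.1227, 0.0301]
eef_rot: [-2.406, -2.018, -0.001]
ft_force: [-3.7, 1.3, 14.3]
gripper_width: 0.0128
grip_force: 61.4
```

```bash
python3 -c "
from h import *
go([.438,.0125,.036],-9.7);s=observe(); print(s['ft_force'],s['moment'],s['gripper_width'],s['grip_force'])
"
```

```text
pos [ 0.4132 -0.1227  0.0301] yaw -10.01 t 16.5 d cm [13.75  0.09 -0.58] turn -0.3
[-3.69256779  1.30764069 14.26947251] [0.1622828  0.86751303 0.02698737] 0.01283529485123572 61.38450622558594
```

Emit:
{"op": "send_rows", "data": {"deltas": [[0, 0, 0, -0.1, 0], [0, 0, 0, -0.1, 0], [45, 0, 0, -0.1, 0], [45, 0, 0, -0.1, 0], [45, 0, 0, -0.1, 0], [45, 0, 0, -0.1, 0], [45, 0, 0, -2, 0], [45, 0, 0, -5, 0], [0, 0, 0, -9, 0], [0, 1, 0, -12, 0], [0, 5, 0, -12, 0], [0, 10, 0, -12, 0], [0, 15, 0, -12, 0], [0, 19, 0, -12, 0], [0, 21, 0, -12, 0], [0, 21.4, 0, -12, 0], [0, 21.4, 0, -12, 0], [0, 21.4, 0, -12, 0]]}}

```text
time_s: 18.3
tool_pos: [0.4502, 0.0863, 0.1492]
eef_rot: [2.409, 2.017, -0.001]
ft_force: [0.3, -0.5, 0.2]
gripper_width: -0.0002
grip_force: 0.0
```

```bash
python3 -c "
from h import *
go([.4510,.0888,.106],-9.7);s=observe(); print(s['ft_force'],s['moment'],s['gripper_width'],s['grip_force'])
cv2.imwrite('pics/s6f.png',cams.read_camera('scene')[:,:,::-1])
cv2.imwrite('pics/s6.png',crop(cv2.imread('pics/s6f.png'),230,160,200,150,3))
"
```

```text
pos [0.4502 0.0863 0.1492] yaw -10.12 t 18.3 d cm [0.27 0.04 4.32] turn -0.4
[ 0.28305689 -0.52322376  0.15927053] [ 0.00653123 -0.01009765 -0.00217843] -0.00019175824419947693 0.0
```

View pics/s6.png

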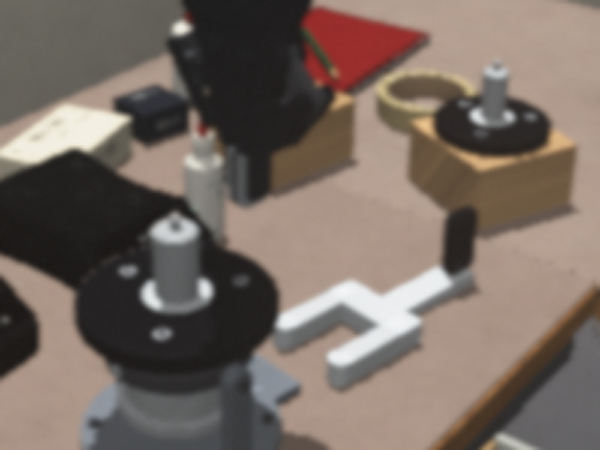

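The fork lies flat on the bench, clear of the tongue, and the platter is still seated. I'll descend onto the disc near its rim.

Emit:
{"op": "send_rows", "data": {"deltas": [[0, 0.2, 0, 1.5, 0], [0, 0.2, 0, 2.8, 0], [0, 0.2, 0, 3.6, 0], [0, 0.2, 0, 4.0, 0], [0, 0.2, 0, 4.2, 0], [0, 0.2, 0, 4.4, 0], [0, 0.2, 0, 4.55, 0], [0, 0.2, 0, 4.7, 0], [0, 0.2, 0, 4.7, 0]]}}

```text
time_s: 19.25
tool_pos: [0.4509, 0.0898, 0.1024]
eef_rot: [2.407, 2.019, 0.0]
ft_force: [0.3, -0.0, 0.9]
gripper_width: -0.0001
grip_force: 0.6
```

```bash
cat > tip.py <<'E'
from h import *
go([.4510,.0888,.101]);s=observe(); print(s['ft_force'])
a=cv2.imread('pics/s6f.png',0); b=cams.read_camera('scene'); b=cv2.cvtColor(b,cv2.COLOR_RGB2GRAY)
T=a[229:243,278:300]; S=b[219:253,263:315]   # hub top
k=8; up=lambda i:cv2.resize(i,None,fx=k,fy=k,interpolation=cv2.INTER_CUBIC)
_,m,_,l=cv2.minMaxLoc(cv2.matchTemplate(up(S),up(T),cv2.TM_CCOEFF_NORMED)); print('hub top shift px',l[0]/k-15,l[1]/k-10,m)
c=np.array([.4598,.140,.072]); d=np.array([-.168,-.986,0])
for g in(4,5,6,7):
    g=np.radians(g); print(proj('scene',c+.082*np.array([*(np.sin(g)*d[:2]),np.cos(g)]))-proj('scene',c+[0,0,.082]))
E
python3 tip.py
```

```text
pos [0.4509 0.0898 0.1024] yaw -10.01 t 19.25 d cm [-0.09  0.03  0.14] turn 0
[ 0.32354788 -0.01357868  0.85331152]
hub top shift px 1.625 -0.375 0.9001635313034058
[ 2.5586805  -1.00711147]
[ 3.19390595 -1.22620252]
[ 3.82692828 -1.43215695]
[ 4.45753891 -1.62495314]
```

Emit:
{"op": "send_rows", "data": {"deltas": [[0, 0, 0, 0.1, 0], [0, 0, 0, 0.2, 0], [0, 0, 0, 0.25, 0], [0, 0, 0, 0.25, 0], [0, 0, 0, 0.25, 0]]}}

```text
time_s: 19.8
tool_pos: [0.4508, 0.0894, 0.0998]
eef_rot: [2.407, 2.019, -0.0]
ft_force: [-0.7, -2.8, 3.7]
gripper_width: 0.0004
grip_force: 2.0
```

```bash
python3 tip.py
```

```text
pos [0.4508 0.0894 0.0998] yaw -10.02 t 19.8 d cm [-0.06  0.03 -0.12] turn 0
[-0.74414175 -2.83650248  3.69330428]
hub top shift px 3.625 -1.125 0.7641314268112183
[ 2.5586805  -1.00711147]
[ 3.19390595 -1.22620252]
[ 3.82692828 -1.43215695]
[ 4.45753891 -1.62495314]
```

The tip is about 5.6°. I'll hold briefly, then let go.

Emit:
{"op": "send_rows", "data": {"deltas": [[0, 0, 0, 0, 0], [0, 0, 0, 0, 0], [0, 0, 0, -0.3, 0], [0, 0, 0, -0.6, 0], [0, 0, 0, -1.0, 0], [0, 0, 0, -3, 0], [0, 0, 0, -6, 0], [0, -3, 0, -9, 0], [0, -8, 0, -9, 0], [0, -12, 0, -9, 0], [0, -12, 0, -9, 0], [0, -12, 0, -9, 0], [0, -12, 0, -9, 0], [0, -12, 0, -9, 0], [0, -12, 0, -9, 0], [0, -12, 0, -9, 0], [0, -12, 0, -9, 0], [0, -12, 0, -9, 0]]}}

```text
time_s: 21.65
tool_pos: [0.43, -0.0283, 0.1897]
eef_rot: [2.406, 2.02, -0.0]
ft_force: [-0.4, -0.5, 0.8]
gripper_width: -0.0
grip_force: 0.0
```

```bash
python3 tip.py; python3 -c "
from h import *
cv2.imwrite('pics/s7.png',crop(cams.read_camera('scene')[:,:,::-1],210,160,200,150,4))"
```

```text
pos [ 0.43   -0.0283  0.1897] yaw -9.98 t 21.65 d cm [11.89  0.04  8.87] turn 0
[-0.43976473 -0.50284733  0.8171105 ]
hub top shift px 0.0 0.0 0.9997028708457947
[ 2.5586805  -1.00711147]
[ 3.19390595 -1.22620252]
[ 3.82692828 -1.43215695]
[ 4.45753891 -1.62495314]
```

View pics/s7.png

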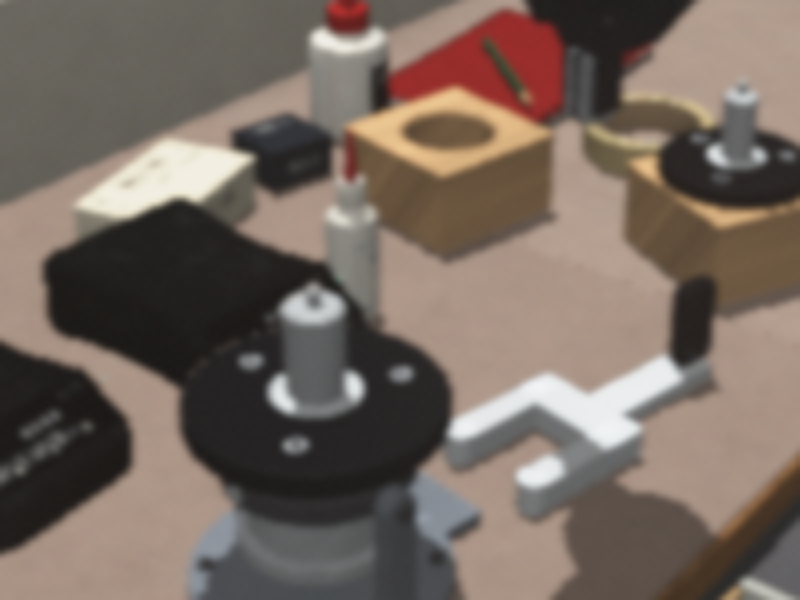

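The platter has swung back exactly level, with zero pixel shift at the hub top. The fork lies flat at about (590,430) in the crop, and the arm touches nothing.

```bash
python3 -c "
from rig import job_done
print(job_done())"
```

```text
the job is handed in; nothing more can be done
None
```

I handed the job in, but it gave no verdict: by my camera checks the large sub-platter is home in the cup, the fork lies flat on the bench clear of the stand, and the head tipped about 5.6° and swung back level, in about 22 s of the 64 s allowed.

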